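Open a safety-capped tablet tub in its stand

ROBOT

A 6-joint arm with a two-finger parallel gripper is mounted at the origin on the work surface. World frame = base frame: x ahead of the robot, y to its left, z up, the work surface at z = 0. Lengths are in m, angles in rad, forces in N, time in s.
With the tool pointing down it reaches from about 0.35 to 0.775 m from the base axis. Payload 5.5 kg.
Tool frame: the origin (TCP) lies at the very end of the fingers, on their centre line; the grasp point (between the pads) lies 19 mm behind it; z points along the fingers, y is the line along which they close (so a half turn about z gives the same grasp; the last joint's range is limited). The gripper opens to 85 mm and grips with 20 to 120 N. Pads are 22 mm wide; open, the fingers measure 114 mm over their backs; the gripper's body (76 mm by 85 mm) begins 54 mm behind the grasp point. The pads swing forward as they close: fully open they stand 13 mm farther back than shut.
Start: joints at [-1.479, 0.313, 0.046, 1.304, 0, 1.431], TCP at [0.132, -0.56, 0.231] pointing down, gripper open.
Joint ranges: [-2.76, 2.76], [-0.86, 1.69], [-1.03, 1.26], [-2.2, 2.34], [-1.47, 1.5], [-3.14, 3.14]. Speed limits (rad/s): [2.57, 2.57, 3.14, 3.14, 3.14, 3.14].

INTERFACE

Orientations are given as a unit quaternion [w, x, y, z].
In Python, from workcell import env, imaging, ticket gives the robot as it stands. The module is installed in compiled form; this text tells all that it offers.
- The arm moves only by the tool apply_moves, never from a script. Its argument "rows" is a list of rows, each an object with "xyz": the shift along the tool's x, y, z in mm, a list of three; "turn": the turn, a rotation vector about the tool's x, y, z in rad, a list of three; "grip": the opening, from 0 (shut) to 1 (fully open). A call has 1 to 12 rows; each row is the pose to reach, as a shift and turn from the pose commanded when the call began, along the tool's axes at that moment; what a row does not reach only later rows make up. A row lasts 1/12 s, in which the tool goes at most 41.7 mm and 7.16 degrees, less where a joint would pass 70% of its speed; a pose out of reach is approached as far as the arm can. A call with a gripper value outside its range is refused whole. The fingers move at their own pace and stop on an object; "force" is the grip in N (left out, the last holds). Time passes only in rows, so rows that repeat a pose let the fingers close. It gives the time, the measured TCP pose, the force, the opening and the grip force at its end, in the units of the state.
- env.get_state(): the state, without advancing time (a new reading comes with each control period).
- imaging.read_camera(name): name is "side" or "top" or "wrist"; returns a dict with "color" (400x640x3 uint8, blue, green, red), "z_map" (400x640 float32, m along the optical axis (not along the pixel's ray), 0 where there is no reading), "camera_matrix" (3x3 intrinsics, pixels), "view" (4x4, takes a point from world to camera coordinates). Camera axes: x right, y down, z forward; pixel columns grow to the right and rows downward; lengths in m; the calibration is good to about 2 mm. A picture is of the moment at which its call begins.
- ticket.hand_in(): hands the job in; it is judged then, once.
The state is a dict: "clock": time; "joint_pos": joint angles; "qvel": joint speeds; "tau": joint torques, N m; "tcp_pos": TCP position; "orientation": TCP orientation; "wrist_force": force on the tool from outside, world axes, zero at the start; "ft_torque": the same for the moment, N m; "finger_gap": finger opening in m; "grip_force": force on a finger pad.
Only numpy, scipy, OpenCV 4.12 (cv2) and the standard library are available. Lean on these libraries where they do the work, as an engineer would, in place of code of your own. Each camera call takes 0.05 s, during which the arm holds its last target. There are 200 camera calls.

TASK

Open the brown tablet tub: carry it upright by its body (leave the cap's tabs alone while you do) to the grey stand, seat it fully down in the well and let go. Then squeeze both side tabs of its safety cap inward, turn the cap counter-clockwise as seen from above until it comes free, lift it off and set it down, right way up and without dropping it, flat in the shallow steel tray. The tub stays seated in the stand, and the other things on the table stay where they are.

Things in the scene. Friction and masses are not known exactly. Their poses are not given: they have to be found in the camera images.
- tub: Brown tablet tub, rectangular body 54 (its x) x 70 (its y) x 70 mm high, white labels on the two faces that look along its x, about 0.24 kg. Origin: centre of its underside, z up. On its flat top stand a collar and a round neck with the cap; the closed cap's top is 97 mm above the underside. Carry it across its 54 mm width (fingers closing along its x): the tabs stand over the other two sides.
- collar (a point): Point on the tub's axis at the height of the collar's top, 75.5 mm above its underside. The low collar, in pieces at radius 30 to 33 mm around the cap, has a 16 mm notch at the tub's +y and -y. The tabs' feet sit in the notches and stop the cap turning. Fingertips must stay above this height, or the collar keeps them from closing on the tabs.
- cap: White safety cap, 44 mm across, 25 mm high, 46 g, closed on the tub at first. Origin: centre of its lower rim, 72 mm above the tub's underside when closed; axes then parallel to the tub's within 4 degrees. Two upright spring tabs at its +y and -y sides, 16 mm wide, 4 mm thick, tops level with the cap's top; 66 mm over their outer faces along y, 54 mm fully squeezed. Lower rim and tabs rest on a floor.
- cap_top (a point): Centre of the cap's top, 25 mm above its origin; axes as the cap's. With both tabs squeezed 4.5 mm or more the cap turns counter-clockwise seen from above (not clockwise). Inner lugs hold it down for the first 50 degrees; it lifts straight off between 55 and 105 degrees from closed, best about 70. It turns easily.
- tab_a (a joint): Travel in m of the tab at the cap's +y side: 0 out, 0.006 fully squeezed towards the axis. A spring pushes it out: 3 N to start, 6.6 N at full travel.
- tab_b (a joint): The same for the tab at the cap's -y side.
- stand: Grey tub stand fixed to the table, base plate 100 (x) x 116 (y) mm, with a rectangular well 59 mm (its x) x 75 mm (its y), for the tub with its x along the stand's x, either way round. The rims of the well are flared outward by about 5 mm and rise 28 mm above the table. It keeps the tub from turning. Origin: centre of its underside.
- stand_in (a point): Centre of the floor of the stand's well, 6 mm above the table, 22 mm below the rims; axes as the stand's. The seated tub's origin lies here.
- tray: Shallow steel tray fixed to the table, 140 (x) x 120 (y) mm, walls 14 mm high and 3 mm thick, floor 3 mm thick. Origin: centre of its underside.
- tray_in (a point): Centre of the tray's inner floor, 3 mm above the table; axes as the tray's.
- bottle_a: Bystander: round amber bottle with white cap, 48 mm across, 90 mm high, to the robot's left. Origin: centre of its underside.
- bottle_b: Bystander: a bottle of the same kind, to the robot's right. Origin: centre of its underside.
- carton: Bystander: closed white carton with a blue band, 60 x 130 x 35 mm high, beyond the work. Origin: centre of its underside.
- meter: Bystander: black glucose meter 55 x 85 x 22 mm lying beyond the work, to the left. Origin: centre of its underside.
Mind the look-alikes: they are no part of the job. What is shaped like the tub but purple or yellow is not meant.

How it is judged:
By the outcome, as a careful person would: the job done as asked, in the order asked, and still so for the second after the job is handed in, with the robot touching nothing.
It also fails if it takes over 54 s, if anything falls off the work surface, if the arm or the gripper's body presses on something with over 40 N, if the wrist force passes 120 N, or if a joint passes its speed limit or range.

## Working session

There is one attempt and no reset: what is moved stays moved. The work goes in short steps, Python scripts to look and compute and a tool call to move; the robot and the scene stay as the last step left them, time stands still between calls to the robot, and variables do not carry over. Pictures are saved under pics/ and viewed, at most 10 in all, crops included, and the job is handed in when it is done.

Besides the shell and the picture viewer there is one more tool, called after "Call:" by a JSON object that holds its "op" and its "data". apply_moves: Moves the arm, as the interface text tells. Its arguments: {"type":"object","properties":{"rows":{"type":"array"},"force":{"type":"number"}},"required":["rows"]}

```bash
mkdir -p pics
cat > h.py <<'E'
from workcell import env, imaging, ticket
import numpy as np, cv2
from scipy.spatial.transform import Rotation as R
def cam(n):
    d=imaging.read_camera(n); return d
def world(d,mask=None):
    K=d['camera_matrix'];z=d['z_map'];v,u=np.indices(z.shape)
    p=np.stack([(u-K[0,2])*z/K[0,0],(v-K[1,2])*z/K[1,1],z],-1)
    T=np.linalg.inv(d['view']); w=p@T[:3,:3].T+T[:3,3]; w[z==0]=np.nan; return w
def st():
    s=env.get_state()
    q=s['orientation'];print('t',round(s['clock'],2),'tcp',np.round(s['tcp_pos'],4),'q',np.round(q,4),'F',np.round(s['wrist_force'],1),'gap',round(s['finger_gap'],4),'gf',round(s['grip_force'],1))
    return s
def Rt(s):
    q=s['orientation'];return R.from_quat([q[1],q[2],q[3],q[0]]).as_matrix()
E
python3 - <<'E'
from h import *
s=st();print(np.round(Rt(s),3))
for n in('top','side'):
    d=cam(n);cv2.imwrite(f'pics/{n}0.png',d['color']);np.savez(f'{n}0.npz',**d)
    print(n,np.round(d['view'],3).tolist())
E
```

```text
t 0.0 tcp [ 0.132  -0.5591  0.2304] q [-9.000e-04  9.933e-01  1.156e-01  0.000e+00] F [ 0.8  0.6 -0.6] gap 0.0853 gf 0.0
[[ 0.973  0.23  -0.   ]
 [ 0.23  -0.973  0.002]
 [ 0.    -0.002 -1.   ]]
top [[0.017, -1.0, -0.027, 0.007], [-0.986, -0.012, -0.167, 0.536], [0.167, 0.029, -0.986, 0.917], [0.0, 0.0, 0.0, 1.0]]
side [[0.966, -0.259, 0.006, -0.498], [-0.148, -0.573, -0.806, 0.145], [0.212, 0.778, -0.592, 1.011], [0.0, 0.0, 0.0, 1.0]]
```

View pics/top0.png

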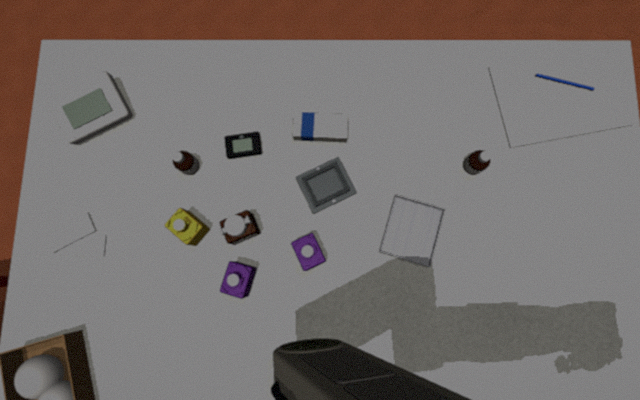

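View pics/side0.png

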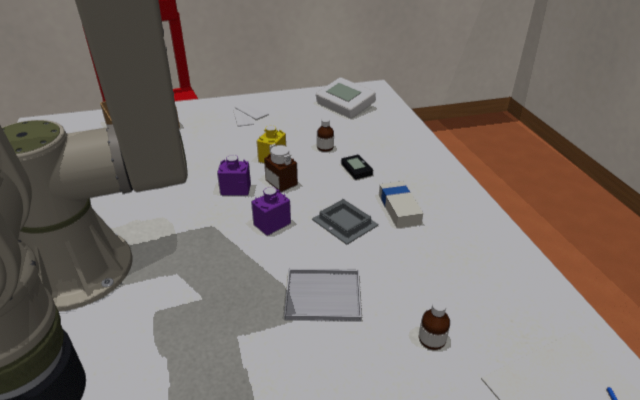

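The top view shows the brown tub at (239,227), yellow look-alike at (186,226), purple ones at (238,279) and (308,251), the stand at (326,185) and the tray at (412,229). The side view agrees: tub (281,170), stand (345,220), tray (323,294).

Run:
```python
from h import *
d=dict(np.load('top0.npz'));w=world(d);w2=world(dict(np.load('side0.npz')))
W=np.vstack([w.reshape(-1,3)]);W2=w2.reshape(-1,3)
def rect(P,name):
    P=P[~np.isnan(P).any(1)]
    (c,sz,a)=cv2.minAreaRect((P[:,:2]*1000).astype(np.float32));print(name,len(P),np.round(c,1),np.round(sz,1),round(a,1))
def reg(w,u0,u1,v0,v1):return w[v0:v1,u0:u1].reshape(-1,3)
print(w[227,239],w[185,326],w[229,412])
T=reg(w,215,265,203,250)
for lo,hi in((.055,.08),(.08,.092),(.092,.11)):
    rect(T[(T[:,2]>lo)&(T[:,2]<hi)],f'tub {lo}')
T=reg(w2,255,305,142,195)
for lo,hi in((.06,.08),(.092,.11)):
    rect(T[(T[:,2]>lo)&(T[:,2]<hi)],f'tub side {lo}')
S=reg(w,290,362,152,218)
rect(S[(S[:,2]>.004)&(S[:,2]<.04)],'stand all'); rect(S[(S[:,2]>.02)&(S[:,2]<.04)],'stand rim')
S=reg(w,372,452,188,270); rect(S[(S[:,2]>.008)&(S[:,2]<.03)],'tray rim')
for n,(u0,u1,v0,v1) in dict(yel=(160,210,203,250),pur1=(215,260,256,302),pur2=(285,330,228,275)).items():
    Y=reg(w,u0,u1,v0,v1);rect(Y[(Y[:,2]>.05)],n)
c=d['color']
a=cv2.resize(c[195:260,205:275],None,fx=8,fy=8,interpolation=cv2.INTER_CUBIC)
cv2.imwrite('pics/tub.png',a)
```

```text
[0.45734404 0.18727909 0.09932037] [0.56882135 0.0048684  0.00610838] [ 0.46693357 -0.19686376  0.00515865]
tub 0.055 380 [463.  197.3] [54.9 69.9] 23.8
tub 0.08 50 [457.9 193.3] [31.2 64.3] 27.2
tub 0.092 386 [462.3 196.9] [42.2 64. ] 53.3
tub side 0.06 360 [461.5 177.7] [ 73.3 265.3] 1.7
tub side 0.092 241 [444.3 125.6] [208.   52.9] 75.9
stand all 1984 [571.4   6.7] [158.5 169.4] 1.0
stand rim 459 [570.1   5.2] [74.9 90.6] 26.8
tray rim 385 [ 465.2 -196.7] [120.3 140.5] 74.0
yel 833 [461.9 318.1] [69.9 54.6] 51.9
pur1 861 [347.7 195.7] [55.  69.9] 74.4
pur2 798 [409.9  40.5] [69.9 54.1] 25.9
```

View pics/tub.png

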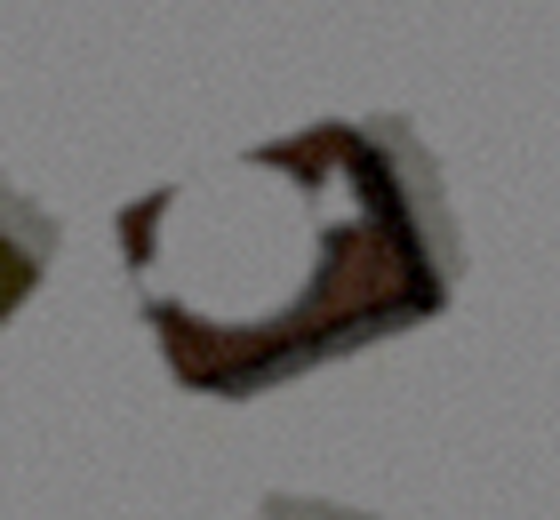

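The crop shows the cap round at about (235,245), with tabs at (145,295) and (345,205). This fits tub x at about 24° and the tub at (463,197) mm.

```bash
cat >> h.py <<'E'
def plan(x,y,z,yaw,p0=None,y0=None):
    "targets in mm, yaw deg of tool y axis; prints tool-frame shift and turn z"
    s=env.get_state();M=Rt(s)
    p=np.array(s['tcp_pos'])*1000 if p0 is None else np.array(p0)
    a=np.degrees(np.arctan2(M[1,1],M[0,1])) if y0 is None else y0
    a_=np.radians(a);M=np.array([[-np.sin(a_),np.cos(a_),0],[np.cos(a_),np.sin(a_),0],[0,0,-1]]); M[:,0]=np.cross(M[:,1],M[:,2])
    d=M.T@(np.array([x,y,z])-p);t=-np.radians((yaw-a+180)%360-180)
    print('yaw now',round(a,2),'xyz',np.round(d,1),'turnz',round(t,4))
E
python3 - <<'E'
from h import *
plan(480,-250,231,-25)
plan(463,197,231,23.8,[480,-250,231],-25)
E
```

```text
yaw now -76.72 xyz [ 409.7 -221.    -0.5] turnz -0.9027
yaw now -25 xyz [ 397.9 -204.3    0. ] turnz -0.8517
```

Call:
{"op": "apply_moves", "data": {"rows": [{"xyz":[37,-20,0],"turn":[0,0,-0.08],"grip":1},{"xyz":[74,-40,0],"turn":[0,0,-0.16],"grip":1},{"xyz":[111,-60,0],"turn":[0,0,-0.24],"grip":1},{"xyz":[148,-80,0],"turn":[0,0,-0.32],"grip":1},{"xyz":[185,-100,0],"turn":[0,0,-0.4],"grip":1},{"xyz":[222,-120,0],"turn":[0,0,-0.48],"grip":1},{"xyz":[259,-140,0],"turn":[0,0,-0.56],"grip":1},{"xyz":[296,-160,0],"turn":[0,0,-0.64],"grip":1},{"xyz":[333,-180,0],"turn":[0,0,-0.72],"grip":1},{"xyz":[370,-200,0],"turn":[0,0,-0.8],"grip":1},{"xyz":[410,-221,0],"turn":[0,0,-0.9],"grip":1},{"xyz":[410,-221,0],"turn":[0,0,-0.903],"grip":1}]}}

```text
clock: 1.1
tcp_pos: [0.4838, -0.2461, 0.2308]
orientation: [-0.0, 0.841, 0.542, 0.001]
wrist_force: [-0.1, -0.1, 0.2]
finger_gap: 0.0854
grip_force: 0.0
```

Call:
{"op": "apply_moves", "data": {"rows": [{"xyz":[37,-19,0],"turn":[0,0,-0.08],"grip":1},{"xyz":[74,-38,0],"turn":[0,0,-0.16],"grip":1},{"xyz":[111,-57,0],"turn":[0,0,-0.24],"grip":1},{"xyz":[148,-76,0],"turn":[0,0,-0.32],"grip":1},{"xyz":[185,-95,0],"turn":[0,0,-0.4],"grip":1},{"xyz":[222,-114,0],"turn":[0,0,-0.48],"grip":1},{"xyz":[259,-133,0],"turn":[0,0,-0.56],"grip":1},{"xyz":[296,-152,0],"turn":[0,0,-0.64],"grip":1},{"xyz":[333,-171,0],"turn":[0,0,-0.72],"grip":1},{"xyz":[370,-190,0],"turn":[0,0,-0.8],"grip":1},{"xyz":[398,-204,0],"turn":[0,0,-0.852],"grip":1},{"xyz":[398,-204,0],"turn":[0,0,-0.852],"grip":1}]}}

```text
clock: 2.1
tcp_pos: [0.4627, 0.2011, 0.2309]
orientation: [-0.001, 0.543, 0.84, 0.001]
wrist_force: [-0.4, 0.1, -0.2]
finger_gap: 0.0855
grip_force: 0.0
```

```bash
cat > tubm.py <<'E'
from h import *
s=st();print(np.round(s['joint_pos'],3))
d=cam('wrist');np.savez('w1.npz',**d);cv2.imwrite('pics/w1.png',d['color']);w=world(d).reshape(-1,3)
dt=cam('top');wt=world(dt).reshape(-1,3)
c=np.array([.463,.197])
for n,W in(('wrist',w),('top',wt)):
    P=W[np.hypot(*(W[:,:2]-c).T)<.055]
    for lo,hi in((.062,.073),(.093,.102)):
        Q=P[(P[:,2]>lo)&(P[:,2]<hi)]
        if len(Q)>10: print(n,lo,len(Q),cv2.minAreaRect((Q[:,:2]*1000).astype(np.float32)),np.round(np.median(Q[:,2]),4))
E
python3 tubm.py
```

```text
t 2.1 tcp [0.4627 0.2011 0.2309] q [-6.000e-04  5.426e-01  8.400e-01  5.000e-04] F [-0.4  0.1 -0.2] gap 0.0855 gf 0.0
[ 0.25   0.177 -0.134  1.261  0.002  1.397]
wrist 0.062 1211 ((463.9203186035156, 198.6453857421875), (53.944889068603516, 68.67960357666016), 24.143043518066406) 0.0694
wrist 0.093 1912 ((464.156494140625, 198.30728149414062), (43.9031982421875, 64.00572204589844), 53.45356369018555) 0.0969
top 0.062 268 ((462.95611572265625, 196.32275390625), (54.86267852783203, 68.35269927978516), 25.989574432373047) 0.0699
top 0.093 355 ((462.0040283203125, 194.01426696777344), (42.80183410644531, 57.81601333618164), 0.30053597688674927) 0.0976
```

View pics/w1.png

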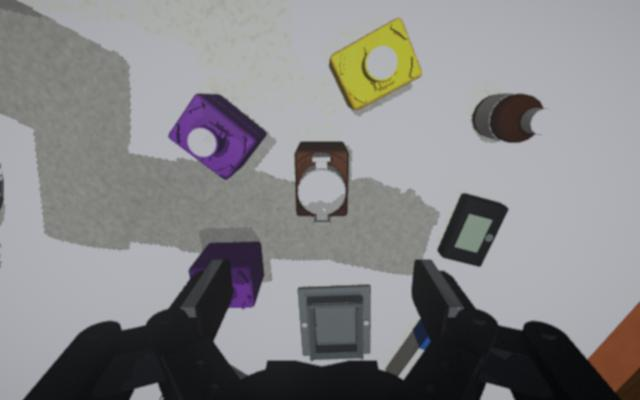

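The wrist view shows the brown tub at (321,188), aligned with the fingers. Yellow is at (376,64), the purple ones at (218,136) and (230,275), and the stand at (335,322). The wrist camera puts the tub at about (463.7,198.2), yaw 24°.

```bash
python3 -c "
from h import *
plan(463.7,198.2,120,24)"
```

```text
yaw now 23.96 xyz [  0.4   1.  110.8] turnz -0.0007
```

Call:
{"op": "apply_moves", "data": {"rows": [{"xyz":[0,1,35],"turn":[0,0,0],"grip":1},{"xyz":[0,1,70],"turn":[0,0,0],"grip":1},{"xyz":[0,1,100],"turn":[0,0,0],"grip":1},{"xyz":[0,1,110],"turn":[0,0,0],"grip":1},{"xyz":[0,1,110],"turn":[0,0,0],"grip":1},{"xyz":[0,1,110],"turn":[0,0,0],"grip":1}]}}

```text
clock: 2.7
tcp_pos: [0.4647, 0.196, 0.1218]
orientation: [-0.0, 0.547, 0.837, -0.0]
wrist_force: [0.6, -0.8, 0.0]
finger_gap: 0.0856
grip_force: 0.0
```

```bash
python3 tubm.py; python3 -c "
from h import *
plan(463.7,198.2,32,24)"
```

```text
t 2.7 tcp [0.4647 0.196  0.1218] q [-1.000e-04  5.467e-01  8.373e-01 -3.000e-04] F [ 0.6 -0.8  0. ] gap 0.0856 gf 0.0
[ 0.24   0.24  -0.33   1.001 -0.     1.397]
wrist 0.062 2388 ((464.178466796875, 198.4403533935547), (54.07685470581055, 69.25836944580078), 24.1251163482666) 0.0694
wrist 0.093 4559 ((464.5567321777344, 198.0832061767578), (43.89620590209961, 65.25713348388672), 52.0377082824707) 0.0969
top 0.062 183 ((464.99969482421875, 192.7501678466797), (54.43670654296875, 59.45402526855469), 23.9749698638916) 0.0697
top 0.093 170 ((463.9914245605469, 182.93910217285156), (32.25835037231445, 43.355003356933594), 76.73082733154297) 0.0976
yaw now 23.77 xyz [ 2.3 -1.6 91.3] turnz -0.0041
```

```bash
cat >> h.py <<'E'
class C:
    "commanded pose bookkeeping"
    def __init__(s):s.p=np.array([132.,-560,231]);s.a=-76.73
    def M(s):
        a=np.radians(s.a);return np.array([[-np.sin(a),np.cos(a),0],[np.cos(a),np.sin(a),0],[0,0,-1]])
    def go(s,x,t=0):
        s.p=s.p+s.M2()@np.array(x);s.a-=np.degrees(t);return s
    def M2(s):
        M=s.M();M[:,0]=np.cross(M[:,1],M[:,2]);return M
    def to(s,x,y,z,yaw):
        d=s.M2().T@(np.array([x,y,z])-s.p);t=-np.radians((yaw-s.a+180)%360-180)
        print('cmd',np.round(s.p,1),round(s.a,2),'-> xyz',np.round(d,1),'turn',round(t,4))
def log():
    c=C()
    for l in open('log.txt'):
        v=eval(l);c.go(v[:3],v[3])
    return c
E
cat > log.txt <<'E'
410,-221,0,-.903
398,-204,0,-.852
0,1,110,0
E
python3 -c "
from h import *
log().to(464,198.3,32,24.1)"
```

```text
cmd [464.5 196.5 121. ] 23.82 -> xyz [ 1.8  0.3 89. ] turn -0.0048
```

Call:
{"op": "apply_moves", "data": {"rows": [{"xyz":[2,0,20],"turn":[0,0,-0.005],"grip":1},{"xyz":[2,0,45],"turn":[0,0,-0.005],"grip":1},{"xyz":[2,0,70],"turn":[0,0,-0.005],"grip":1},{"xyz":[2,0,85],"turn":[0,0,-0.005],"grip":1},{"xyz":[2,0,89],"turn":[0,0,-0.005],"grip":1},{"xyz":[2,0,89],"turn":[0,0,-0.005],"grip":0.8},{"xyz":[2,0,89],"turn":[0,0,-0.005],"grip":0.6},{"xyz":[2,0,89],"turn":[0,0,-0.005],"grip":0.5},{"xyz":[2,0,89],"turn":[0,0,-0.005],"grip":0.4},{"xyz":[2,0,89],"turn":[0,0,-0.005],"grip":0.4},{"xyz":[2,0,89],"turn":[0,0,-0.005],"grip":0.4},{"xyz":[2,0,89],"turn":[0,0,-0.005],"grip":0.4}], "force": 40}}

```text
clock: 3.8
tcp_pos: [0.4651, 0.1991, 0.0342]
orientation: [0.001, 0.544, 0.839, 0.001]
wrist_force: [-1.2, 0.3, 7.1]
finger_gap: 0.0531
grip_force: 43.6
```

Call:
{"op": "apply_moves", "data": {"rows": [{"xyz":[0,0,-15],"turn":[0,0,0],"grip":0.4},{"xyz":[0,0,-45],"turn":[0,0,0],"grip":0.4},{"xyz":[0,0,-70],"turn":[0,0,0],"grip":0.4},{"xyz":[0,0,-80],"turn":[0,0,0],"grip":0.4},{"xyz":[0,0,-80],"turn":[0,0,0],"grip":0.4},{"xyz":[0,0,-80],"turn":[0,0,0],"grip":0.4}]}}

```text
clock: 4.3
tcp_pos: [0.4638, 0.1988, 0.1122]
orientation: [0.0, 0.544, 0.839, 0.0]
wrist_force: [-1.0, -0.2, -3.4]
finger_gap: 0.0536
grip_force: 43.8
```

```bash
cat >> log.txt <<'E'
2,0,89,-.005
0,0,-80,0
E
python3 - <<'E'
from h import *
st()
for n in('w1.npz','top0.npz'):
    w=world(dict(np.load(n))).reshape(-1,3)
    P=w[np.hypot(w[:,0]-.570,w[:,1]-.005)<.075]
    for lo,hi in((.024,.034),(.0035,.034)):
        Q=P[(P[:,2]>lo)&(P[:,2]<hi)]
        if len(Q)>10:print(n,len(Q),cv2.minAreaRect((Q[:,:2]*1000).astype(np.float32)),np.median(Q[:,2]))
d=cam('wrist');np.savez('w2.npz',**d);cv2.imwrite('pics/w2.png',d['color'])
w=world(d).reshape(-1,3);P=w[np.hypot(w[:,0]-.570,w[:,1]-.005)<.075];Q=P[(P[:,2]>.024)&(P[:,2]<.034)]
if len(Q)>10:print(len(Q),cv2.minAreaRect((Q[:,:2]*1000).astype(np.float32)))
log().to(570,5.2,112,26.8)
E
```

```text
t 4.3 tcp [0.4638 0.1988 0.1122] q [4.000e-04 5.437e-01 8.393e-01 4.000e-04] F [-1.  -0.2 -3.4] gap 0.0536 gf 43.8
w1.npz 1943 ((553.8660888671875, 40.525390625), (99.5355224609375, 40.11761474609375), 25.78764533996582) 0.006018454541477147
top0.npz 323 ((570.4013061523438, 5.137428283691406), (74.74239349365234, 90.53654479980469), 26.554174423217773) 0.02717916923328889
top0.npz 1992 ((568.6314697265625, 6.60626220703125), (141.41714477539062, 140.12445068359375), 40.70707321166992) 0.007653994423274413
cmd [463.7 198.4 112. ] 24.11 -> xyz [-219.7   18.1    0. ] turn -0.0469
```

Call:
{"op": "apply_moves", "data": {"rows": [{"xyz":[-25,2,0],"turn":[0,0,-0.01],"grip":0.4},{"xyz":[-50,4,0],"turn":[0,0,-0.02],"grip":0.4},{"xyz":[-80,6.5,0],"turn":[0,0,-0.03],"grip":0.4},{"xyz":[-110,9,0],"turn":[0,0,-0.043],"grip":0.4},{"xyz":[-140,11.5,0],"turn":[0,0,-0.043],"grip":0.4},{"xyz":[-170,14,0],"turn":[0,0,-0.043],"grip":0.4},{"xyz":[-195,16,0],"turn":[0,0,-0.043],"grip":0.4},{"xyz":[-213,18,0],"turn":[0,0,-0.043],"grip":0.4},{"xyz":[-219,18.5,0],"turn":[0,0,-0.043],"grip":0.4},{"xyz":[-219,18.5,0],"turn":[0,0,-0.043],"grip":0.4},{"xyz":[-219,18.5,0],"turn":[0,0,-0.043],"grip":0.4}]}}

```text
clock: 5.27
tcp_pos: [0.5686, 0.0069, 0.1106]
orientation: [-0.002, 0.526, 0.851, -0.001]
wrist_force: [-0.1, 1.4, -2.9]
finger_gap: 0.0536
grip_force: 43.6
```

```bash
cat >> log.txt <<'E'
-219,18.5,0,-.043
E
python3 - <<'E'
from h import *
st();log().to(570,5.2,32,26.6)
for n in('wrist','top','side'):
    d=cam(n);np.savez(n+'3.npz',**d);w=world(d).reshape(-1,3)
    P=w[np.hypot(w[:,0]-.570,w[:,1]-.005)<.075]
    for lo,hi in((.004,.009),(.024,.032),(.138,.153),(.172,.18)):
        Q=P[(P[:,2]>lo)&(P[:,2]<hi)]
        if len(Q)>10:print(n,lo,len(Q),np.round(np.median(Q[:,2]),4),cv2.minAreaRect((Q[:,:2]*1000).astype(np.float32)))
    if n=='wrist':cv2.imwrite('pics/w3.png',d['color'])
E
```

```text
t 5.27 tcp [0.5686 0.0069 0.1106] q [-1.700e-03  5.257e-01  8.506e-01 -5.000e-04] F [-0.1  1.4 -2.9] gap 0.0536 gf 43.6
cmd [570.   6. 112.] 26.57 -> xyz [-0.7 -0.4 80. ] turn -0.0004
wrist 0.004 4811 0.0059 ((561.6043701171875, 26.138748168945312), (99.86827087402344, 69.12480926513672), 26.53196144104004)
wrist 0.024 1110 0.0265 ((558.3075561523438, 32.15645217895508), (74.98223876953125, 32.52606201171875), 25.220975875854492)
wrist 0.138 8896 0.1462 ((564.0540771484375, 17.36912727355957), (81.24365234375, 47.81511688232422), 28.902828216552734)
wrist 0.172 11235 0.1736 ((565.0259399414062, 16.340885162353516), (124.39669036865234, 45.62777328491211), 26.568159103393555)
top 0.004 37 0.0066 ((568.6631469726562, -59.36411666870117), (59.67825698852539, 10.550902366638184), 7.546383857727051)
side 0.004 591 0.0055 ((569.1243896484375, 3.9748992919921875), (98.76918029785156, 117.54365539550781), 28.212608337402344)
side 0.024 134 0.0256 ((570.7235717773438, 4.611820220947266), (76.08642578125, 91.10151672363281), 26.202621459960938)
side 0.138 286 0.1453 ((568.1392822265625, -4.3940887451171875), (63.76449203491211, 76.5489501953125), 80.41390228271484)
side 0.172 195 0.1739 ((570.1672973632812, -0.8130264282226562), (122.45816040039062, 52.38330078125), 17.677955627441406)
```

View pics/w3.png

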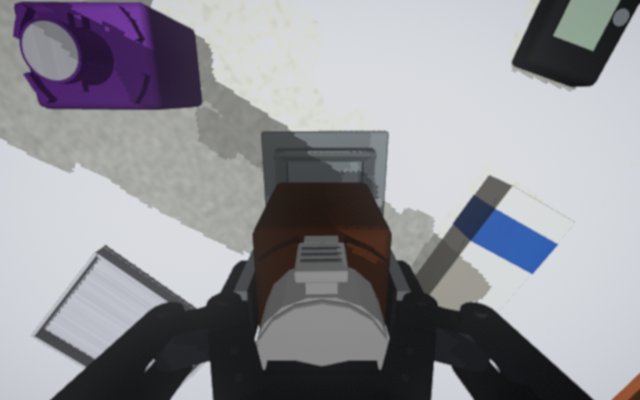

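The wrist view shows the tub held square, with the stand plate (262–388 wide, far edge row 131) behind it and aligned with the tub. All the estimates put the stand centre near (571.2,5.5).

Call:
{"op": "apply_moves", "data": {"rows": [{"xyz":[-1,0.8,15],"turn":[0,0,0],"grip":0.4},{"xyz":[-1,0.8,35],"turn":[0,0,0],"grip":0.4},{"xyz":[-1,0.8,45],"turn":[0,0,0],"grip":0.4},{"xyz":[-1,0.8,49],"turn":[0,0,0],"grip":0.4},{"xyz":[-1,0.8,52],"turn":[0,0,0],"grip":0.4},{"xyz":[-1,0.8,55],"turn":[0,0,0],"grip":0.4},{"xyz":[-1,0.8,58],"turn":[0,0,0],"grip":0.4},{"xyz":[-1,0.8,60],"turn":[0,0,0],"grip":0.4},{"xyz":[-1,0.8,60],"turn":[0,0,0],"grip":0.4}]}}

```text
clock: 6.17
tcp_pos: [0.5713, 0.0058, 0.0524]
orientation: [0.0, 0.526, 0.851, 0.0]
wrist_force: [-0.7, -0.4, -2.9]
finger_gap: 0.0535
grip_force: 43.5
```

Call:
{"op": "apply_moves", "data": {"rows": [{"xyz":[0,0,3],"turn":[0,0,0],"grip":0.4},{"xyz":[0,0,6],"turn":[0,0,0],"grip":0.4},{"xyz":[0,0,8],"turn":[0,0,0],"grip":0.4},{"xyz":[0,0,9],"turn":[0,0,0],"grip":0.4},{"xyz":[0,0,10],"turn":[0,0,0],"grip":0.4},{"xyz":[0,0,11],"turn":[0,0,0],"grip":0.4},{"xyz":[0,0,11],"turn":[0,0,0],"grip":0.4}]}}

```text
clock: 6.75
tcp_pos: [0.5711, 0.0059, 0.0411]
orientation: [-0.0, 0.526, 0.851, -0.0]
wrist_force: [-0.5, 0.5, -3.6]
finger_gap: 0.0536
grip_force: 43.6
```

Call:
{"op": "apply_moves", "data": {"rows": [{"xyz":[0,0,1],"turn":[0,0,0],"grip":0.4},{"xyz":[0,0,2],"turn":[0,0,0],"grip":0.4},{"xyz":[0,0,3],"turn":[0,0,0],"grip":0.4},{"xyz":[0,0,3.5],"turn":[0,0,0],"grip":0.4},{"xyz":[0,0,3.5],"turn":[0,0,0],"grip":0.4}]}}

```text
clock: 7.17
tcp_pos: [0.5713, 0.0059, 0.0402]
orientation: [0.001, 0.526, 0.851, 0.0]
wrist_force: [-6.0, 0.1, 13.6]
finger_gap: 0.0531
grip_force: 45.5
```

```bash
cat >> log.txt <<'E'
-1,.8,60,0
0,0,11,0
0,0,3.5,0
E
python3 - <<'E'
from h import *
st();log().to(570,5.2,32,26.6)
for n in('top','side'):
    d=cam(n);w=world(d).reshape(-1,3)
    P=w[np.hypot(w[:,0]-.570,w[:,1]-.005)<.04]
    for lo,hi in((.066,.0785),(.095,.108)):
        Q=P[(P[:,2]>lo)&(P[:,2]<hi)]
        if len(Q)>10:print(n,lo,len(Q),np.round(np.percentile(Q[:,2],[10,50,90]),4))
E
```

```text
t 7.17 tcp [0.5713 0.0059 0.0402] q [7.000e-04 5.256e-01 8.508e-01 2.000e-04] F [-6.   0.1 13.6] gap 0.0531 gf 45.5
cmd [571.2   5.5  37.5] 26.57 -> xyz [ 0.3 -1.2  5.5] turn -0.0004
side 0.066 201 [0.0685 0.0736 0.0771]
side 0.095 204 [0.0965 0.1011 0.1043]
```

Call:
{"op": "apply_moves", "data": {"rows": [{"xyz":[0,0,-1],"turn":[0,0,0],"grip":0.6},{"xyz":[0,0,-1],"turn":[0,0,0],"grip":0.8},{"xyz":[0,0,-1],"turn":[0,0,0],"grip":1},{"xyz":[0,0,-1],"turn":[0,0,0],"grip":1},{"xyz":[0,0,-1],"turn":[0,0,0],"grip":1},{"xyz":[0,0,-1],"turn":[0,0,0],"grip":1},{"xyz":[0,0,-30],"turn":[0,0,0],"grip":1},{"xyz":[0,0,-65],"turn":[0,0,0],"grip":1},{"xyz":[0,0,-100],"turn":[0,0,0],"grip":1},{"xyz":[0,0,-130],"turn":[0,0,0],"grip":1},{"xyz":[0,0,-150],"turn":[0,0,0],"grip":1},{"xyz":[0,0,-150],"turn":[0,0,0],"grip":1}]}}

```text
clock: 8.27
tcp_pos: [0.5741, 0.0056, 0.1931]
orientation: [0.004, 0.526, 0.851, 0.002]
wrist_force: [1.3, 0.0, 0.8]
finger_gap: 0.0855
grip_force: 0.0
```

Call:
{"op": "apply_moves", "data": {"rows": [{"xyz":[-8,0,0],"turn":[0,0,-0.12],"grip":1},{"xyz":[-15,0,0],"turn":[0,0,-0.24],"grip":1},{"xyz":[-20,0,0],"turn":[0,0,-0.36],"grip":1},{"xyz":[-20,0,0],"turn":[0,0,-0.48],"grip":1},{"xyz":[-20,0,0],"turn":[0,0,-0.6],"grip":1},{"xyz":[-20,0,0],"turn":[0,0,-0.72],"grip":1},{"xyz":[-20,0,0],"turn":[0,0,-0.84],"grip":1},{"xyz":[-20,0,0],"turn":[0,0,-0.96],"grip":1},{"xyz":[-20,0,0],"turn":[0,0,-1.08],"grip":1},{"xyz":[-20,0,0],"turn":[0,0,-1.2],"grip":1},{"xyz":[-20,0,0],"turn":[0,0,-1.32],"grip":1},{"xyz":[-20,0,0],"turn":[0,0,-1.44],"grip":1}]}}

```text
clock: 9.27
tcp_pos: [0.5797, -0.0119, 0.1866]
orientation: [-0.001, -0.169, 0.986, 0.0]
wrist_force: [-0.1, -0.3, -0.4]
finger_gap: 0.0853
grip_force: 0.0
```

Call:
{"op": "apply_moves", "data": {"rows": [{"xyz":[0,0,0],"turn":[0,0,-0.1],"grip":1},{"xyz":[0,0,0],"turn":[0,0,-0.131],"grip":1},{"xyz":[0,0,0],"turn":[0,0,-0.131],"grip":1},{"xyz":[0,0,0],"turn":[0,0,-0.131],"grip":1}]}}

```text
clock: 9.6
tcp_pos: [0.5798, -0.0119, 0.1869]
orientation: [-0.001, -0.229, 0.973, 0.0]
wrist_force: [1.0, -0.1, 0.4]
finger_gap: 0.0854
grip_force: 0.0
```

```bash
cat >> log.txt <<'E'
0,0,-150,0
-20,0,0,-1.44
0,0,0,-.131
E
cat > capm.py <<'E'
from h import *
import sys
s=st();print(np.round(s['joint_pos'],3));log().to(571.2,5.5,140,116.6)
for n in('wrist','top','side'):
    d=cam(n);w=world(d).reshape(-1,3)
    if n=='wrist':cv2.imwrite(sys.argv[1],d['color'])
    P=w[np.hypot(w[:,0]-.571,w[:,1]-.0055)<.055]
    for lo,hi in((.069,.0785),(.096,.108)):
        Q=P[(P[:,2]>lo)&(P[:,2]<hi)]
        if len(Q)>30:
            x=Q[:,:2]-Q[:,:2].mean(0);r=cv2.minAreaRect((Q[:,:2]*1000).astype(np.float32))
            v=np.linalg.svd(x,full_matrices=False)[2][0]
            print(n,lo,len(Q),np.round(np.median(Q[:,2]),4),r,'mean',np.round(Q.mean(0)*1000,1),'axis',np.degrees(np.arctan2(v[1],v[0])))
E
python3 capm.py pics/w4.png
```

```text
t 9.6 tcp [ 0.5798 -0.0119  0.1869] q [-6.000e-04 -2.295e-01  9.733e-01  2.000e-04] F [ 1.  -0.1  0.4] gap 0.0854 gf 0.0
[-0.159  0.339 -0.026  1.206 -0.    -0.622]
cmd [580.1 -12.4 187.5] 116.59 -> xyz [-0.  20.  47.5] turn -0.0002
wrist 0.069 1639 0.0756 ((571.8339233398438, 4.759044647216797), (53.71289825439453, 69.8923110961914), 26.195762634277344) mean [561.1  -2.5  75.3] axis 122.03024820894291
wrist 0.096 2992 0.1028 ((571.92236328125, 5.207466125488281), (43.82724380493164, 64.90834045410156), 0.8088142275810242) mean [571.    4.6 102.3] axis 116.59546681702453
side 0.069 243 0.0739 ((569.6451416015625, 3.3980026245117188), (56.64805603027344, 70.71898651123047), 25.431808471679688) mean [562.8  -9.6  73.9] axis -42.37382587613794
side 0.096 270 0.1012 ((569.9566650390625, 5.4466094970703125), (43.90544891357422, 67.10081481933594), 50.19186782836914) mean [569.7   2.8 100.9] axis -64.8571522319719
```

View pics/w4.png

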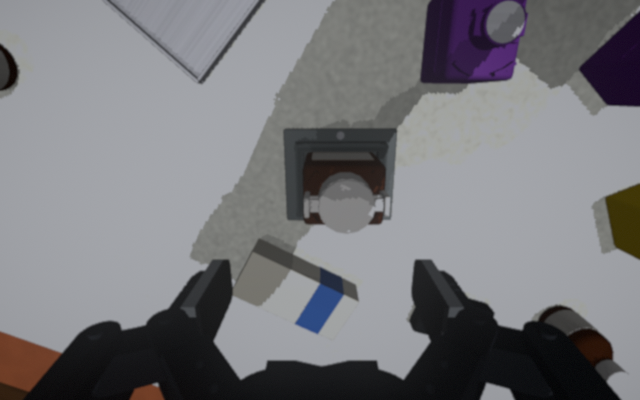

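The wrist view shows the tub seated in the stand, with the cap at (346,203) and tabs at (307,205) and (387,205), in line with the fingers. The depth puts the cap top at 102.8 mm and the cap axis at about (571.7,5.1).

```bash
python3 -c "
from h import *
log().to(571.6,5.2,86.5,116.6)"
```

```text
cmd [580.1 -12.4 187.5] 116.59 -> xyz [ -0.2  19.6 101. ] turn -0.0002
```

Call:
{"op": "apply_moves", "data": {"rows": [{"xyz":[0,10,10],"turn":[0,0,0],"grip":1},{"xyz":[0,19.6,30],"turn":[0,0,0],"grip":1},{"xyz":[0,19.6,55],"turn":[0,0,0],"grip":1},{"xyz":[0,19.6,80],"turn":[0,0,0],"grip":1},{"xyz":[0,19.6,95],"turn":[0,0,0],"grip":1},{"xyz":[0,19.6,101],"turn":[0,0,0],"grip":1},{"xyz":[0,19.6,101],"turn":[0,0,0],"grip":0.85},{"xyz":[0,19.6,101],"turn":[0,0,0],"grip":0.75},{"xyz":[0,19.6,101],"turn":[0,0,0],"grip":0.65},{"xyz":[0,19.6,101],"turn":[0,0,0],"grip":0.55},{"xyz":[0,19.6,101],"turn":[0,0,0],"grip":0.5},{"xyz":[0,19.6,101],"turn":[0,0,0],"grip":0.5}], "force": 30}}

```text
clock: 10.75
tcp_pos: [0.5723, 0.0056, 0.0894]
orientation: [0.001, -0.23, 0.973, -0.0]
wrist_force: [-2.3, 1.2, 6.6]
finger_gap: 0.0521
grip_force: 31.1
```

Call:
{"op": "apply_moves", "data": {"rows": [{"xyz":[0,0,0],"turn":[0,0,0],"grip":0.5},{"xyz":[0,0,0],"turn":[0,0,0],"grip":0.5}]}}

```text
clock: 10.92
tcp_pos: [0.5723, 0.0056, 0.0894]
orientation: [0.001, -0.23, 0.973, -0.0]
wrist_force: [-2.9, 1.3, 7.1]
finger_gap: 0.0522
grip_force: 31.1
```

Both tabs are squeezed (gap about 52 mm). Next I turn the cap 70° counter-clockwise.

Call:
{"op": "apply_moves", "data": {"rows": [{"xyz":[0,0,0],"turn":[0,0,-0.1],"grip":0.5},{"xyz":[0,0,0],"turn":[0,0,-0.2],"grip":0.5},{"xyz":[0,0,0],"turn":[0,0,-0.31],"grip":0.5},{"xyz":[0,0,0],"turn":[0,0,-0.42],"grip":0.5},{"xyz":[0,0,0],"turn":[0,0,-0.53],"grip":0.5},{"xyz":[0,0,0],"turn":[0,0,-0.64],"grip":0.5},{"xyz":[0,0,0],"turn":[0,0,-0.75],"grip":0.5},{"xyz":[0,0,0],"turn":[0,0,-0.86],"grip":0.5},{"xyz":[0,0,0],"turn":[0,0,-0.97],"grip":0.5},{"xyz":[0,0,0],"turn":[0,0,-1.08],"grip":0.5},{"xyz":[0,0,0],"turn":[0,0,-1.18],"grip":0.5},{"xyz":[0,0,0],"turn":[0,0,-1.24],"grip":0.5}]}}

```text
clock: 11.92
tcp_pos: [0.5723, 0.0057, 0.0894]
orientation: [-0.001, 0.754, -0.657, 0.001]
wrist_force: [-2.5, 1.5, 6.3]
finger_gap: 0.0524
grip_force: 31.1
```

```bash
cat >> log.txt <<'E'
0,19.6,101,0
0,0,0,-1.24
E
python3 - <<'E'
from h import *
s=st();print(s['ft_torque']);d=cam('top');c=d['color'];cv2.imwrite('pics/t5.png',cv2.resize(cam('side')['color'][150:270,270:430],None,fx=5,fy=5,interpolation=cv2.INTER_CUBIC))
st();log().to(571.6,5.2,130,187)
E
```

```text
t 11.92 tcp [0.5723 0.0057 0.0894] q [-0.001   0.7542 -0.6567  0.0011] F [-2.5  1.5  6.3] gap 0.0524 gf 31.1
[ 0.2063857   0.5972099  -0.03687293]
t 12.02 tcp [0.5723 0.0056 0.0894] q [-0.0009  0.7532 -0.6578  0.0012] F [-2.3  0.9  5.8] gap 0.0524 gf 31.0
cmd [571.4   5.1  86.5] 187.63 -> xyz [ -0.   -0.2 -43.5] turn 0.011
```

View pics/t5.png

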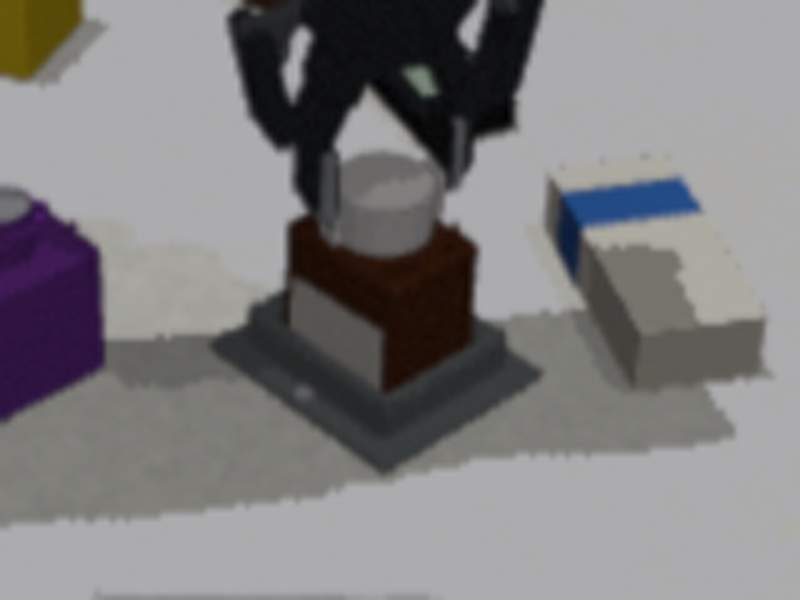

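The side crop shows the fingers on both tabs at (330,185) and (460,150), with the cap turned relative to the still-seated tub. Now I lift it straight up.

Call:
{"op": "apply_moves", "data": {"rows": [{"xyz":[0,0,-3],"turn":[0,0,0],"grip":0.5},{"xyz":[0,0,-7],"turn":[0,0,0],"grip":0.5},{"xyz":[0,0,-12],"turn":[0,0,0],"grip":0.5},{"xyz":[0,0,-18],"turn":[0,0,0],"grip":0.5},{"xyz":[0,0,-30],"turn":[0,0,0],"grip":0.5},{"xyz":[0,0,-45],"turn":[0,0,0],"grip":0.5},{"xyz":[0,0,-60],"turn":[0,0,0],"grip":0.5},{"xyz":[0,0,-70],"turn":[0,0,0],"grip":0.5},{"xyz":[0,0,-70],"turn":[0,0,0],"grip":0.5}]}}

```text
clock: 12.77
tcp_pos: [0.5731, 0.0053, 0.1597]
orientation: [-0.001, 0.753, -0.658, 0.002]
wrist_force: [-0.2, -0.4, -1.4]
finger_gap: 0.0519
grip_force: 32.1
```

```bash
cat >> log.txt <<'E'
0,0,-70,0
E
python3 - <<'E'
from h import *
s=st();print(np.round(s['joint_pos'],2))
for n in('top','side'):
    d=cam(n);w=world(d).reshape(-1,3)
    P=w[np.hypot(w[:,0]-.571,w[:,1]-.0055)<.04]
    print(n,np.histogram(P[:,2],[0,.01,.03,.068,.08,.09,.1,.11,.12,.13,.14,.16,.175,.19]))
    if n=='side':cv2.imwrite('pics/s6.png',cv2.resize(d['color'][120:270,260:420],None,fx=3.5,fy=3.5,interpolation=cv2.INTER_CUBIC))
w=world(dict(np.load('w1.npz')));
w=world(dict(np.load('top0.npz'))).reshape(-1,3);P=w[np.hypot(w[:,0]-.465,w[:,1]+.197)<.03];print('tray floor top',np.nanmedian(P[:,2]))
log().to(466,-196,156.5,187.6)
log().to(466,-196,156.5,164)
E
```

```text
t 12.77 tcp [0.5731 0.0053 0.1597] q [-0.0013  0.7526 -0.6584  0.002 ] F [-0.2 -0.4 -1.4] gap 0.0519 gf 32.1
[-0.13  0.34 -0.1   1.13 -0.   -1.83]
top (array([0, 0, 0, 0, 0, 0, 0, 0, 0, 0, 0, 0, 0]), array([0.   , 0.01 , 0.03 , 0.068, 0.08 , 0.09 , 0.1  , 0.11 , 0.12 ,
       0.13 , 0.14 , 0.16 , 0.175, 0.19 ]))
side (array([ 19, 193, 425, 368,  70, 118,  12,   0,   0,   0, 144, 344, 122]), array([0.   , 0.01 , 0.03 , 0.068, 0.08 , 0.09 , 0.1  , 0.11 , 0.12 ,
       0.13 , 0.14 , 0.16 , 0.175, 0.19 ]))
tray floor top 0.0035827497491836002
cmd [571.4   5.1 156.5] 187.63 -> xyz [185.4 131.2   0. ] turn 0.0006
cmd [571.4   5.1 156.5] 187.63 -> xyz [185.4 131.2   0. ] turn 0.4125
```

View pics/s6.png

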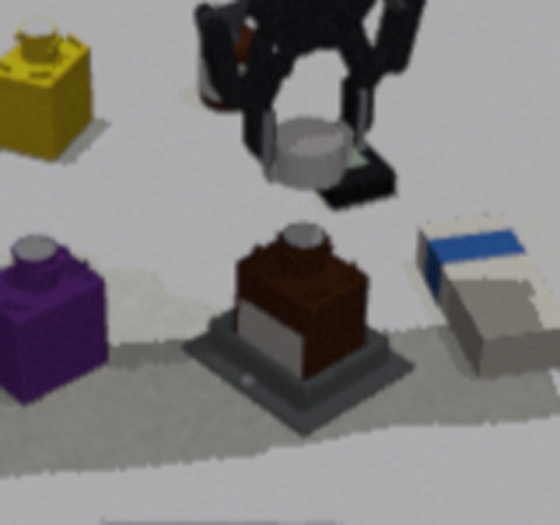

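The side crop shows the cap held clear and level at (308,150) and the tub still seated with an open neck at (303,265). Next I carry the cap to the tray.

Call:
{"op": "apply_moves", "data": {"rows": [{"xyz":[12,9,0],"turn":[0,0,0.04],"grip":0.5},{"xyz":[30,21,0],"turn":[0,0,0.08],"grip":0.5},{"xyz":[52,37,0],"turn":[0,0,0.13],"grip":0.5},{"xyz":[76,54,0],"turn":[0,0,0.18],"grip":0.5},{"xyz":[100,71,0],"turn":[0,0,0.23],"grip":0.5},{"xyz":[124,88,0],"turn":[0,0,0.28],"grip":0.5},{"xyz":[148,105,0],"turn":[0,0,0.33],"grip":0.5},{"xyz":[168,119,0],"turn":[0,0,0.38],"grip":0.5},{"xyz":[181,128,0],"turn":[0,0,0.412],"grip":0.5},{"xyz":[185,131,0],"turn":[0,0,0.412],"grip":0.5},{"xyz":[185,131,0],"turn":[0,0,0.412],"grip":0.5},{"xyz":[185,131,0],"turn":[0,0,0.412],"grip":0.5}]}}

```text
clock: 13.87
tcp_pos: [0.4656, -0.195, 0.1562]
orientation: [-0.0, -0.602, 0.799, 0.001]
wrist_force: [0.6, 0.3, -0.8]
finger_gap: 0.0523
grip_force: 32.1
```

Call:
{"op": "apply_moves", "data": {"rows": [{"xyz":[0,0,20],"turn":[0,0,0],"grip":0.5},{"xyz":[0,0,45],"turn":[0,0,0],"grip":0.5},{"xyz":[0,0,70],"turn":[0,0,0],"grip":0.5},{"xyz":[0,0,90],"turn":[0,0,0],"grip":0.5},{"xyz":[0,0,105],"turn":[0,0,0],"grip":0.5},{"xyz":[0,0,112],"turn":[0,0,0],"grip":0.5},{"xyz":[0,0,115],"turn":[0,0,0],"grip":0.5},{"xyz":[0,0,115],"turn":[0,0,0],"grip":0.5},{"xyz":[0,0,115],"turn":[0,0,0],"grip":0.5}]}}

```text
clock: 14.62
tcp_pos: [0.4669, -0.1952, 0.0425]
orientation: [0.0, -0.602, 0.798, -0.001]
wrist_force: [1.0, 0.1, 0.7]
finger_gap: 0.0522
grip_force: 32.1
```

```bash
cat >> log.txt <<'E'
185,131,0,.412
0,0,115,0
E
python3 - <<'E'
from h import *
s=st();log().to(466,-195.5,15,164)
d=cam('side');cv2.imwrite('pics/s7.png',cv2.resize(d['color'][215:335,260:400],None,fx=4,fy=4,interpolation=cv2.INTER_CUBIC))
w=world(d).reshape(-1,3);P=w[np.hypot(w[:,0]-.466,w[:,1]+.196)<.026]
print(np.histogram(P[:,2],np.arange(0,.09,.005)))
E
```

```text
t 14.62 tcp [ 0.4669 -0.1952  0.0425] q [ 2.000e-04 -6.024e-01  7.982e-01 -5.000e-04] F [1.  0.1 0.7] gap 0.0522 gf 32.1
cmd [ 466.1 -195.6   41.5] 164.03 -> xyz [-0.1  0.1 26.5] turn 0.0005
(array([291,   2,   0,   0,   0,   3,  41,  50,  55,  49, 224, 156,   0,
         0,   0,   0,   0]), array([0.   , 0.005, 0.01 , 0.015, 0.02 , 0.025, 0.03 , 0.035, 0.04 ,
       0.045, 0.05 , 0.055, 0.06 , 0.065, 0.07 , 0.075, 0.08 , 0.085]))
```

View pics/s7.png

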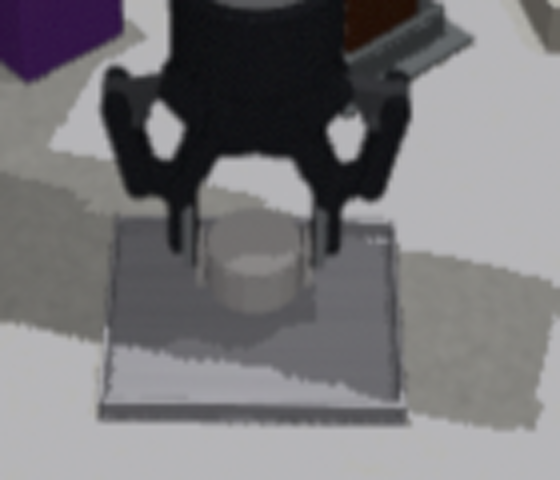

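The side crop shows the cap level over the middle of the tray at (253,265), with its rim about 28 mm above the floor. I'll lower it slowly.

Call:
{"op": "apply_moves", "data": {"rows": [{"xyz":[0,0,5],"turn":[0,0,0],"grip":0.5},{"xyz":[0,0,11],"turn":[0,0,0],"grip":0.5},{"xyz":[0,0,16],"turn":[0,0,0],"grip":0.5},{"xyz":[0,0,20],"turn":[0,0,0],"grip":0.5},{"xyz":[0,0,23],"turn":[0,0,0],"grip":0.5},{"xyz":[0,0,24],"turn":[0,0,0],"grip":0.5},{"xyz":[0,0,25],"turn":[0,0,0],"grip":0.5},{"xyz":[0,0,25],"turn":[0,0,0],"grip":0.5}]}}

```text
clock: 15.33
tcp_pos: [0.466, -0.1952, 0.0166]
orientation: [-0.0, -0.602, 0.798, 0.0]
wrist_force: [0.1, 0.2, -0.7]
finger_gap: 0.0519
grip_force: 32.1
```

Call:
{"op": "apply_moves", "data": {"rows": [{"xyz":[0,0,1],"turn":[0,0,0],"grip":0.5},{"xyz":[0,0,1],"turn":[0,0,0],"grip":0.5},{"xyz":[0,0,1],"turn":[0,0,0],"grip":0.5}]}}

```text
clock: 15.58
tcp_pos: [0.4662, -0.1953, 0.0159]
orientation: [0.0, -0.602, 0.798, -0.0]
wrist_force: [-0.1, 0.5, -0.7]
finger_gap: 0.0521
grip_force: 32.1
```

Call:
{"op": "apply_moves", "data": {"rows": [{"xyz":[0,0,0.5],"turn":[0,0,0],"grip":0.5},{"xyz":[0,0,1],"turn":[0,0,0],"grip":0.5},{"xyz":[0,0,1.5],"turn":[0,0,0],"grip":0.5},{"xyz":[0,0,1.5],"turn":[0,0,0],"grip":0.5}]}}

```text
clock: 15.92
tcp_pos: [0.4662, -0.1953, 0.0146]
orientation: [-0.0, -0.602, 0.798, -0.0]
wrist_force: [0.2, 0.1, 2.3]
finger_gap: 0.0518
grip_force: 32.8
```

Call:
{"op": "apply_moves", "data": {"rows": [{"xyz":[0,0,0.5],"turn":[0,0,0],"grip":0.5},{"xyz":[0,0,1],"turn":[0,0,0],"grip":0.5},{"xyz":[0,0,1],"turn":[0,0,0],"grip":0.55},{"xyz":[0,0,1],"turn":[0,0,0],"grip":0.62},{"xyz":[0,0,1],"turn":[0,0,0],"grip":0.68},{"xyz":[0,0,1],"turn":[0,0,0],"grip":0.74},{"xyz":[0,0,1],"turn":[0,0,0],"grip":0.8},{"xyz":[0,0,1],"turn":[0,0,0],"grip":0.86},{"xyz":[0,0,1],"turn":[0,0,0],"grip":0.92},{"xyz":[0,0,1],"turn":[0,0,0],"grip":0.92},{"xyz":[0,0,1],"turn":[0,0,0],"grip":0.92}]}}

```text
clock: 16.83
tcp_pos: [0.4661, -0.1952, 0.0132]
orientation: [-0.0, -0.602, 0.798, 0.0]
wrist_force: [-0.2, -0.6, 0.7]
finger_gap: 0.0786
grip_force: 0.0
```

Call:
{"op": "apply_moves", "data": {"rows": [{"xyz":[0,0,-8],"turn":[0,0,0],"grip":0.92},{"xyz":[0,0,-20],"turn":[0,0,0],"grip":0.92},{"xyz":[0,0,-40],"turn":[0,0,0],"grip":0.92},{"xyz":[0,0,-70],"turn":[0,0,0],"grip":0.92},{"xyz":[0,0,-105],"turn":[0,0,0],"grip":0.92},{"xyz":[0,0,-140],"turn":[0,0,0],"grip":0.92},{"xyz":[0,0,-170],"turn":[0,0,0],"grip":0.92},{"xyz":[0,0,-190],"turn":[0,0,0],"grip":0.92},{"xyz":[0,0,-190],"turn":[0,0,0],"grip":0.92},{"xyz":[0,0,-190],"turn":[0,0,0],"grip":0.92}]}}

```text
clock: 17.67
tcp_pos: [0.4669, -0.1957, 0.2052]
orientation: [0.001, -0.602, 0.798, -0.002]
wrist_force: [0.4, 0.2, -0.2]
finger_gap: 0.0784
grip_force: 0.0
```

Run:
```python
from h import *
s=st();d=cam('side');cv2.imwrite('pics/s8.png',cv2.resize(d['color'][100:340,220:470],None,fx=2.4,fy=2.4,interpolation=cv2.INTER_CUBIC))
w=world(d).reshape(-1,3)
P=w[np.hypot(w[:,0]-.466,w[:,1]+.196)<.05];Q=P[P[:,2]>.022]
print(np.round(np.percentile(Q[:,2],[50,75,95,100]),4),cv2.minAreaRect((Q[Q[:,2]>.026][:,:2]*1000).astype(np.float32)))
P=w[np.hypot(w[:,0]-.571,w[:,1]-.005)<.04];Q=P[(P[:,2]>.07)&(P[:,2]<.08)];print('tub top',np.median(Q[:,2]))
```

```text
t 17.67 tcp [ 0.4669 -0.1957  0.2052] q [ 6.000e-04 -6.021e-01  7.984e-01 -1.800e-03] F [ 0.4  0.2 -0.2] gap 0.0784 gf 0.0
[0.4256 0.4954 0.543  0.5562] ((461.6651611328125, -208.68927001953125), (67.86714935302734, 99.49507141113281), 70.44377899169922)
tub top 0.07431530540555908
```

View pics/s8.png

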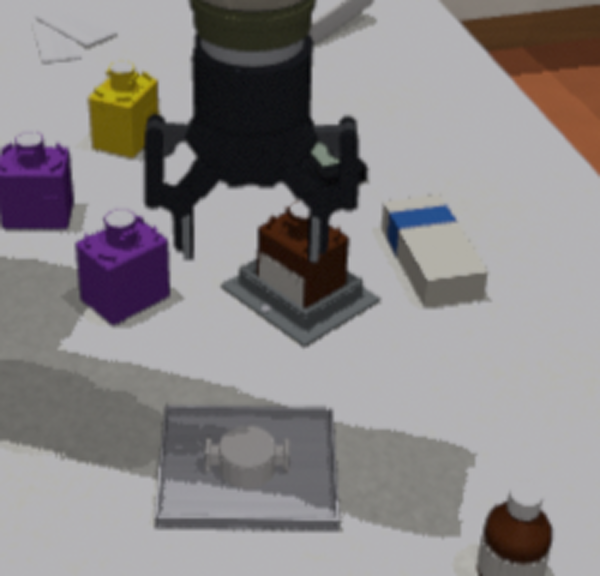

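The view shows the cap upright and flat in the tray at (247,455), tabs out. The tub is still seated in the stand at (302,260) and the gripper is clear of everything.

```bash
python3 -c "
from h import *
print(ticket.hand_in())"
```

```text
the job is handed in; nothing more can be done
None
```

The tub is open and seated in the stand, its cap lies right way up and flat in the tray, and the job was handed in at about 18 s on the robot's clock; no verdict was returned.

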